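Load the digestion block from the wash-up rack

TASK

Move the four clean white digestion cups from the grey wash-up rack into the block heater, each into the aluminium block bored to its own size, so that it hangs upright with its collar resting flat on that block. The slim cup has been left nested in the small one: pull it out and give each its own block. Leave the beaker and the timer where they stand.

Things in the scene. Friction and masses are not known exactly. Their poses are not given: they have to be found in the camera images.
- slim_cup: slim white cup, round, open, 65 mm tall: its top 18 mm is a straight collar 32 mm across (grasp here); under the collar's flat underside a cone 47 mm deep, 23 mm across narrowing to 16 at the bottom. Origin: centre of underside, z along its axis to the mouth. Starts nested in the small cup, origin 3 mm above that cup's origin, collar wholly above its rim (tops 22 mm apart).
- small_cup: small white cup, round, open, 46 mm tall: its top 18 mm is a straight collar 41 mm across (grasp here); under the collar's flat underside a cone 28 mm deep, 32 mm across narrowing to 23 at the bottom. Origin: centre of underside, z along its axis to the mouth. Starts in the wash-up rack with the slim cup nested in it.
- medium_cup: medium white cup, round, open, 60 mm tall: its top 18 mm is a straight collar 50 mm across (grasp here); under the collar's flat underside a cone 42 mm deep, 41 mm across narrowing to 32 at the bottom. Origin: centre of underside, z along its axis to the mouth. Starts alone in the wash-up rack: grey tray, 104 x 252 mm, 3 bays in a row 83 mm apart.
- wide_cup: wide white cup, round, open, 52 mm tall: its top 18 mm is a straight collar 59 mm across (grasp here); under the collar's flat underside a cone 34 mm deep, 50 mm across narrowing to 41 at the bottom. Origin: centre of underside, z along its axis to the mouth. Starts alone in the wash-up rack, whose walls are 16 mm high, floor 4 mm; little room along the row: grip across it.
- slim_block: fixed aluminium block in the white block heater, 66 x 66 x 52 mm, one upright bore 26.6 mm across, chamfered 2 mm, for the slim cup. Origin: centre of underside (level of the bore's floor), z up, y along the row of blocks; top face 52 mm above the origin. The 4 blocks look alike but for the bore; any order, 68 mm apart in a row along y.
- small_block: fixed aluminium block in the white block heater, 66 x 66 x 52 mm, one upright bore 35.6 mm across, chamfered 2 mm, for the small cup. Origin: centre of underside (level of the bore's floor), z up, y along the row of blocks; top face 52 mm above the origin. Housing: white, 316 mm long, rim 14 mm below the block tops, control panel on the -x side.
- medium_block: fixed aluminium block in the white block heater, 66 x 66 x 52 mm, one upright bore 44.6 mm across, chamfered 2 mm, for the medium cup. Origin: centre of underside (level of the bore's floor), z up, y along the row of blocks; top face 52 mm above the origin. A cup is home when its collar's underside lies on its own block's top face.
- wide_block: fixed aluminium block in the white block heater, 66 x 66 x 52 mm, one upright bore 53.6 mm across, chamfered 2 mm, for the wide cup. Origin: centre of underside (level of the bore's floor), z up, y along the row of blocks; top face 52 mm above the origin. Smaller cups would drop right into this bore, as into any bore too large for them.
- beaker: bystander: empty glass beaker, 71 x 77 x 88 mm, loose; origin at the centre of its underside. Leave it where it is.
- timer: bystander: small white digital bench timer, 33 x 66 x 58 mm, loose; origin at the centre of its underside. Leave it where it is.
Not all that is in view belongs to the job. What is shaped like the wide_cup but red is not meant. Leave any purple look-alike of the medium_cup alone.

How it is judged:
At the end, for the whole second after the job is handed in: Each of the four cups is in the block of its own size: centred on the bore within 6 mm, collar down on the block's top face within 4 mm, upright within 0.1 rad, released and at rest (horizontal distance between slim_cup and slim_block below 0.006 m and z of slim_cup in the frame of slim_block between 0.001 and 0.009 m and angle between each of slim_cup, small_cup, medium_cup, wide_cup's own z axis and vertical below 0.1 rad and linear speed of each of slim_cup, small_cup, medium_cup, wide_cup below 0.02 m/s and horizontal distance between small_cup and small_block below 0.006 m and z of small_cup in the frame of small_block between 0.02 and 0.028 m and horizontal distance between medium_cup and medium_block below 0.006 m and z of medium_cup in the frame of medium_block between 0.006 and 0.014 m and horizontal distance between wide_cup and wide_block below 0.006 m and z of wide_cup in the frame of wide_block between 0.014 and 0.022 m); the robot touches nothing.
It fails at once if the beaker is pushed away by more than 25 mm or tipped over (distance of beaker from where it was at the start of the episode above 0.025 m or angle between beaker's own z axis and vertical above 0.3 rad).
It fails at once if the timer is pushed away by more than 25 mm or tipped over (distance of timer from where it was at the start of the episode above 0.025 m or angle between timer's own z axis and vertical above 0.3 rad).
It also fails if it takes over 112 s, if anything falls off the work surface, if the arm or the gripper's body presses on something with over 40 N, if the wrist force passes 120 N, or if a joint passes its speed limit or range.

ROBOT

A 6-joint arm with a two-finger parallel gripper is mounted at the origin on a cart in front of the work surface, level with it; the furniture and walls round the work are solid. World frame = base frame: x ahead of the robot, y to its left, z up, the work surface at z = 0. Lengths are in m, angles in rad, forces in N, time in s.
With the tool pointing down it reaches from about 0.375 to 0.975 m from the base axis. Payload 3.8 kg.
Tool frame: the origin (TCP) lies midway between the tips of the shut fingers; the grasp point (between the pads) lies 19 mm behind it; z points along the fingers, y is the line along which they close (so a half turn about z gives the same grasp; the last joint's range is limited). The gripper opens to 85 mm and grips with 20 to 120 N. Pads are 22 mm wide; open, the fingers measure 114 mm over their backs; the gripper's body (76 mm by 85 mm) begins 54 mm behind the grasp point. The pads swing forward as they close: fully open they stand 13 mm farther back than shut.
Start: joints at [-1.31, 0.264, 1.604, -0, 1.274, -0.037], TCP at [0.198, -0.645, 0.231] pointing down, gripper open.
Joint ranges: [-2.63, 2.63], [-0.94, 2.18], [0.31, 2.57], [-1.31, 4.45], [0, 2.66], [-2.55, 2.55]. Speed limits (rad/s): [2.57, 2.57, 3.14, 3.14, 3.14, 3.14].

INTERFACE

Orientations are given as a rotation vector (axis times angle).
In Python, from workcell import bot gives the robot as it stands.
- The arm moves only by the tool servo_tool, never from a script. Its argument "series" is a list of rows, each a list of 7 numbers: the shift along the world's x, y, z in units of 0.15 m (1.0 is 0.15 m), then the turn, a rotation vector about the world's x, y, z in units of 180 degrees (1.0 is 180 degrees), then the closure, from 0 (fully open) to 1 (shut). A call has 1 to 20 rows; each row is the pose to reach, as a shift and turn from the pose commanded when the call began, turning the shorter way round; what a row does not reach only later rows make up. A row lasts 1/10 s, in which the tool goes at most 50 mm and 8.59 degrees, less where a joint would pass 70% of its speed; a pose out of reach is approached as far as the arm can. A call with a number of a shift or a turn outside -1 to 1 is refused whole. A call with a gripper value outside its range is refused whole. The fingers move at their own pace and stop on an object; "newtons" is the grip in N (left out, the last holds). Time passes only in rows, so rows that repeat a pose let the fingers close. It gives the time, the measured TCP pose, the force, the opening and the grip force at its end, in the units of the state.
- bot.read_state(): the state, without advancing time (a new reading comes with each control period).
- bot.read_camera(name): name is "scene" or "top" or "wrist"; returns the picture (480x640x3 uint8, red, green, blue); there is no depth.
- bot.camera_info(name): a dict with "vertical_fov" (degrees; the focal length in pixels is half the picture's height over the tangent of half this angle, whatever the lens; pixels are square), "cx", "cy" (the principal point, pixels), "dist" ([k1, k2, p1, p2, k3] as OpenCV has them; the pictures are not rectified), "R" (3x3) and "t" (3): a world point X has camera coordinates R X + t. Camera axes: x right, y down, z forward; pixel columns grow to the right and rows downward; lengths in m; the calibration is good to about 2 mm. A picture is of the moment at which its call begins: read the wrist's pose just before it. camera_info takes no time and is no camera call; for the wrist camera it gives the pose at the moment of the call.
- bot.finish_job(): hands the job in; it is judged then, once.
Trained networks look in the newest picture that a camera, given by its name, has taken for a name from the list of things; names that differ only in an ending like _2 or _b are one class to them, and where a whole thing is asked for, a point or a joint stands for the part that bears it (a point fixed in the world has none). Each returns a list of dicts, best first, with "score" (0 to 1); they miss things now and then, are a little off and sometimes report something else, mostly with a low value. They report only what shows in the picture. A call takes as long as a camera call. They do not tell look-alikes from the thing itself.
- bot.recognise(target, camera): "box" ([left, top, right, bottom] as shares, 0 to 1, of the picture: columns of its width, rows of its height, round what is visible of it).
- bot.trace(target, camera): "mask" (480x640 bool, what is visible of it) and "box" ([left, top, right, bottom] as shares, 0 to 1, of the picture: columns of its width, rows of its height, round what is visible of it).
- bot.mark_of(target, camera): "at" ([row, column] as shares, 0 to 1, of the picture: columns of its width, rows of its height: a listed point, or the origin of a listed thing).
The state is a dict: "time": time; "q": joint angles; "joint_vel": joint speeds; "joint_torque": joint torques, N m; "tool_pos": TCP position; "tcp_rot": TCP orientation; "wrist_force": force on the tool from outside, world axes, zero at the start; "torque": the same for the moment, N m; "width": opening from 0.0 (shut) to 1.0 (fully open); "grip_force": force on a finger pad.
Only numpy, scipy, OpenCV 4.12 (cv2) and the standard library are available. Lean on these libraries where they do the work, as an engineer would, in place of code of your own. Each camera call takes 0.05 s, during which the arm holds its last target. There are 200 camera calls.

## Working session

There is one attempt and no reset: what is moved stays moved. The work goes in short steps, Python scripts to look and compute and a tool call to move; the robot and the scene stay as the last step left them, time stands still between calls to the robot, and variables do not carry over. Pictures are saved under pics/ and viewed, at most 17 in all, crops included, and the job is handed in when it is done.

Besides the shell and the picture viewer there is one more tool, called after "Call:" as a command line: name --pt "numbers of a row" for each row, then --argument value for the rest. servo_tool: Moves the arm, as the interface text tells. Shifts and turns lie within -1 to 1; 1 stands for 0.15 m of shift or 180 degrees of turn. Its arguments: {"type":"object","properties":{"series":{"type":"array","items":{"type":"array","items":{"type":"number"}}},"newtons":{"type":"number"}},"required":["series"]}

```bash
mkdir -p pics; ls; python3 - <<'E'
from workcell import bot
import cv2, numpy as np
s=bot.read_state(); print(s['time'],s['tool_pos'],s['tcp_rot'],s['width'])
for c in ['top','scene','wrist']:
    i=bot.camera_info(c); print(c,i['vertical_fov'],i['cx'],i['cy'],i['dist'],np.round(i['R'],3).tolist(),np.round(i['t'],3))
for c in ['top','scene']:
    im=bot.read_camera(c); cv2.imwrite(f'pics/{c}0.png',im[...,::-1])
E
```

```text
pics
0.0 [ 0.19785873 -0.64457708  0.22995122] [-3.10461448e+00 -4.65748346e-01  4.24383153e-04] 0.9975713753803528
top 48.66768087168808 316.78549168265397 248.97458959848515 [-0.0493874  0.         0.         0.         0.       ] [[-0.008, -1.0, -0.012], [-0.996, 0.009, -0.088], [0.088, 0.011, -0.996]] [-0.     0.537  0.99 ]
scene 45.11400798953953 310.9897094805291 234.84703432342394 [0.04541605 0.         0.         0.         0.        ] [[-0.651, -0.759, 0.0], [-0.585, 0.502, -0.637], [0.483, -0.415, -0.771]] [0.321 0.357 0.999]
wrist 62.52515074243952 326.8587120836574 236.41359211977047 [-0.0280137  0.         0.         0.         0.       ] [[0.294, -0.956, -0.002], [-0.903, -0.278, 0.326], [-0.312, -0.094, -0.945]] [-0.674 -0.043  0.38 ]
```

View pics/top0.png

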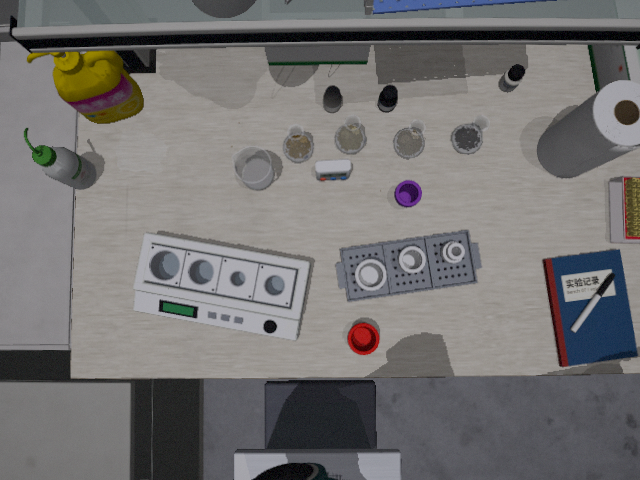

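View pics/scene0.png

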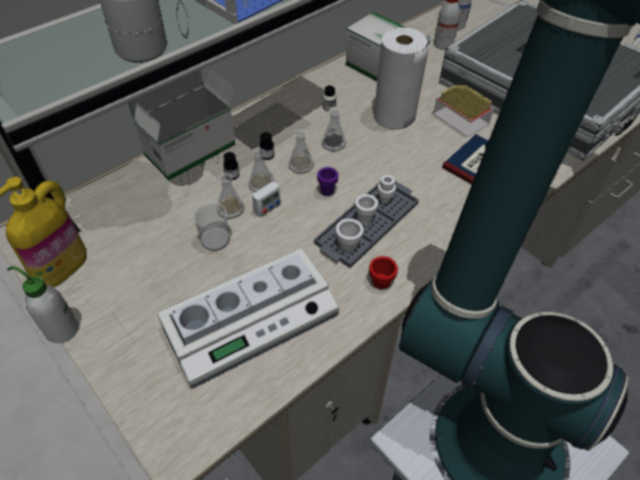

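The top view shows the heater bores from left to right as wide (165,265), medium (201,271), slim (238,279) and small (275,285). The rack holds the wide cup (370,274), the medium cup (411,260) and the slim-in-small nest (454,252). The decoys are red (363,338) and purple (407,193). The scene view agrees.

```bash
cat > h.py <<'E'
from workcell import bot
import cv2, numpy as np
from scipy.spatial.transform import Rotation as Rot
def cam(c):
    i=bot.camera_info(c); f=240/np.tan(np.radians(i['vertical_fov'])/2)
    return np.array([[f,0,i['cx']],[0,f,i['cy']],[0,0,1]]),np.array(i['dist']),np.array(i['R']),np.array(i['t'])
def ray(C,uv):
    K,d,R,t=C; p=cv2.undistortPoints(np.array([[uv]],float),K,d)[0,0]
    v=R.T@np.array([p[0],p[1],1]); return -R.T@t, v/np.linalg.norm(v)
def onz(C,uv,z):
    o,v=ray(C,uv); return o+v*(z-o[2])/v[2]
def tri(rs):
    A=sum(np.eye(3)-np.outer(v,v) for o,v in rs); b=sum((np.eye(3)-np.outer(v,v))@o for o,v in rs)
    x=np.linalg.solve(A,b); return x,max(np.linalg.norm(np.cross(v,x-o)) for o,v in rs)
def proj(C,X):
    K,d,R,t=C; return cv2.projectPoints(np.array(X,float).reshape(-1,3),cv2.Rodrigues(R)[0],t,K,d)[0][:,0]
E
python3 - <<'E'
from h import *
T=cam('top');S=cam('scene')
for n in ['slim_block','small_block','medium_block','wide_block','slim_cup','small_cup','medium_cup','wide_cup','beaker','timer']:
    out={}
    for c in ['top','scene']:
        out[c]=[(round(d['score'],2),np.round([d['at'][1]*640,d['at'][0]*480],1)) for d in bot.mark_of(n,c)[:4]]
    print(n,[(c,[(s,p.tolist()) for s,p in out[c]]) for c in out])
    if out['top'] and out['scene']:
        x,e=tri([ray(T,out['top'][0][1]),ray(S,out['scene'][0][1])]); print('   ',x.round(4),round(e,4))
E
```

```text
slim_block [('top', [(0.81, [240.7, 277.9]), (0.26, [275.6, 281.8])]), ('scene', [])]
small_block [('top', [(0.64, [276.6, 285.0]), (0.19, [239.5, 278.1])]), ('scene', [(0.78, [291.7, 285.7])])]
    [0.4689 0.0723 0.0238] 0.0004
medium_block [('top', [(0.94, [207.4, 273.0])]), ('scene', [(0.8, [229.6, 313.4]), (0.74, [269.3, 204.0]), (0.23, [350.4, 242.1])])]
    [0.4941 0.2058 0.0267] 0.0026
wide_block [('top', [(0.82, [174.5, 265.9])]), ('scene', [(0.93, [198.3, 331.8])])]
    [0.5083 0.2725 0.0128] 0.0016
slim_cup [('top', [(0.82, [448.3, 253.2])]), ('scene', [])]
small_cup [('top', [(0.53, [447.6, 253.8])]), ('scene', [(0.46, [383.9, 198.6]), (0.34, [385.5, 198.6])])]
    [ 0.5278 -0.2572  0.0063] 0.0019
medium_cup [('top', [(0.74, [406.7, 262.8]), (0.44, [332.1, 170.5]), (0.19, [172.5, 264.3])]), ('scene', [(0.89, [330.8, 191.8]), (0.74, [362.5, 220.2])])]
    [ 0.5255 -0.131   0.1215] 0.0371
wide_cup [('top', [(0.97, [362.7, 332.7]), (0.94, [368.8, 274.4])]), ('scene', [(0.81, [379.8, 282.8]), (0.65, [351.1, 244.7])])]
    [ 0.3751 -0.0927 -0.0178] 0.0007
beaker [('top', [(0.6, [258.8, 172.5])]), ('scene', [])]
timer [('top', [(0.86, [330.5, 172.7])]), ('scene', [(0.92, [266.6, 206.8])])]
    [ 0.6898 -0.0328  0.003 ] 0.0003
```

Call:
servo_tool --pt "0.715 1.0 0.155 0 0 0.148 0" --pt "0.715 1.0 0.155 0 0 0.148 0" --pt "0.715 1.0 0.155 0 0 0.148 0" --pt "0.715 1.0 0.155 0 0 0.148 0" --pt "0.715 1.0 0.155 0 0 0.148 0"

```text
time: 1.6
tool_pos: [0.3079, -0.4923, 0.2558]
tcp_rot: [2.912, 1.175, 0.003]
wrist_force: [0.5, -1.0, -0.0]
width: 1.004
grip_force: 0.0
```

Call:
servo_tool --pt "0.715 1.0 0.155 0 0 0.148 0" --pt "0.715 1.0 0.155 0 0 0.148 0" --pt "0.715 1.0 0.155 0 0 0.148 0" --pt "0.715 1.0 0.155 0 0 0.148 0" --pt "0.715 1.0 0.155 0 0 0.148 0"

```text
time: 2.1
tool_pos: [0.4148, -0.343, 0.2789]
tcp_rot: [2.563, 1.814, 0.003]
wrist_force: [-0.7, -0.9, 0.9]
width: 0.998
grip_force: 0.0
```

Call:
servo_tool --pt "0.715 1.0 0.155 0 0 0.148 0" --pt "0.715 1.0 0.155 0 0 0.148 0" --pt "0.715 1.0 0.155 0 0 0.148 0" --pt "0.715 1.0 0.155 0 0 0.148 0" --pt "0.715 1.0 0.155 0 0 0.148 0" --pt "0.715 1.0 0.155 0 0 0.148 0"

```text
time: 2.7
tool_pos: [0.5199, -0.196, 0.3007]
tcp_rot: [2.081, 2.353, -0.002]
wrist_force: [0.3, -0.3, -0.6]
width: 0.996
grip_force: 0.0
```

```bash
python3 - <<'E'
from h import *
C=cam('wrist'); im=bot.read_camera('wrist'); cv2.imwrite('pics/w1.png',im[...,::-1]); np.savez('w1.npz',K=C[0],d=C[1],R=C[2],t=C[3])
for n in ['slim_cup','small_cup','medium_cup','wide_cup']:
    for d in bot.trace(n,'wrist')[:3]:
        b=np.array(d['box'])*[640,480,640,480]; m=d['mask']; print(n,round(d['score'],2),b.round(1),m.sum(), im[m].mean(0).round())
E
```

```text
slim_cup 0.65 [309.6 231.9 341.1 267.5] 812 [124. 121. 121.]
small_cup 0.69 [308.9 220.9 345.9 253.3] 490 [107. 104. 103.]
medium_cup 0.97 [418.  156.9 471.9 210.1] 2247 [71. 32. 96.]
medium_cup 0.93 [292.8 145.5 346.7 197.5] 2193 [129. 126. 126.]
wide_cup 0.93 [145.3  16.4 213.3  85.6] 3733 [116.  17.  16.]
wide_cup 0.8 [270.3  49.8 334.8 116.9] 3281 [162. 158. 159.]
wide_cup 0.27 [307.3 219.  345.5 249.6] 474 [107. 104. 104.]
```

View pics/w1.png

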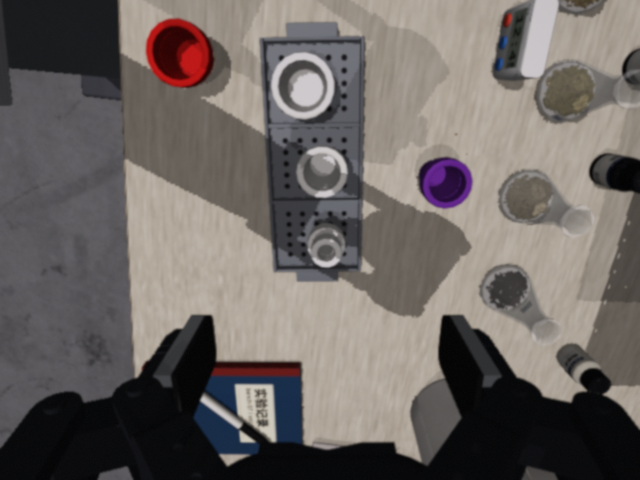

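The wrist view shows the white wide cup at (302,86), the medium at (322,172) and the slim-in-small nest at (325,242). The rack is almost aligned with the tool, and the medium and small cups sit towards +x in their bays.

```bash
cat >> h.py <<'E'
from scipy.optimize import least_squares
def fitbox(C,box,prof,x0):
    """prof: (z,r) list; box px -> x,y"""
    a=np.linspace(0,2*np.pi,60)
    P=np.concatenate([np.c_[r*np.cos(a),r*np.sin(a),0*a+z] for z,r in prof])
    def f(p):
        q=proj(C,P+[p[0],p[1],0]); return np.r_[q.min(0),q.max(0)]-box
    s=least_squares(f,x0,x_scale=.01); return s.x,s.fun
def prof(z0,rb,rt,hc,R): return [(z0,rb),(z0+hc,rt),(z0+hc,R),(z0+hc+.018,R)]
SLIM=lambda z:prof(z,.008,.0115,.047,.016)
SMALL=lambda z:prof(z,.0115,.016,.028,.0205)
MED=lambda z:prof(z,.016,.0205,.042,.025)
WIDE=lambda z:prof(z,.0205,.025,.034,.0295)
E
python3 - <<'E'
from h import *
d=np.load('w1.npz');C=[d[k] for k in 'KdRt']
for n,b,p in [('wide',[270.3,49.8,334.8,116.9],WIDE(.004)),('med',[292.8,145.5,346.7,197.5],MED(.004)),('slim',[309.6,231.9,341.1,267.5],SLIM(.007)[2:]),('nest',[307.5,220.9,345.9,267.5],SLIM(.007)[2:]+SMALL(.004))]:
    x0=onz(C,[(b[0]+b[2])/2,(b[1]+b[3])/2],.05)[:2]
    x,e=fitbox(C,b,p,x0); print(n,x.round(4),e.round(1))
print('rack corners',[onz(C,q,.016).round(3)[:2].tolist() for q in [(261,38),(364,37),(360,269),(274,271)]])
E
```

```text
wide [ 0.4846 -0.1016] [ 0.1 -0.6 -0.1  0.7]
med [ 0.5098 -0.1795] [ 0.9 -0.9 -0.9  0.9]
slim [ 0.5247 -0.2574] [-0.1  0.1  0.1 -0.1]
nest [ 0.526  -0.2568] [-0.1  0.5  0.1 -0.4]
rack corners [[0.437, -0.063], [0.537, -0.05], [0.57, -0.295], [0.47, -0.31]]
```

Call:
servo_tool --pt "-0.13 0.82 0 0 0 -0.033 0" --pt "-0.13 0.82 0 0 0 -0.033 0" --pt "-0.13 0.82 0 0 0 -0.033 0" --pt "-0.13 0.82 0 0 0 -0.033 0"

```text
time: 3.35
tool_pos: [0.4994, -0.0705, 0.3012]
tcp_rot: [-2.199, -2.243, -0.001]
wrist_force: [-0.2, -1.1, -0.1]
width: 0.997
grip_force: 0.0
```

Call:
servo_tool --pt "-0.13 0.82 0 0 0 -0.033 0" --pt "-0.13 0.82 0 0 0 -0.033 0" --pt "-0.13 0.82 0 0 0 -0.033 0" --pt "-0.13 0.82 0 0 0 -0.033 0"

```text
time: 3.75
tool_pos: [0.4805, 0.0519, 0.3011]
tcp_rot: [-2.312, -2.127, -0.001]
wrist_force: [0.2, -0.3, 0.3]
width: 1.001
grip_force: 0.0
```

Call:
servo_tool --pt "-0.03 0.73 0 0 0 -0.033 0" --pt "-0.03 0.73 0 0 0 -0.033 0" --pt "-0.03 0.73 0 0 0 -0.033 0" --pt "-0.03 0.73 0 0 0 -0.033 0" --pt "-0.03 0.73 0 0 0 -0.033 0" --pt "-0.03 0.73 0 0 0 -0.033 0"

```text
time: 4.35
tool_pos: [0.4767, 0.1583, 0.3009]
tcp_rot: [2.423, 1.999, -0.001]
wrist_force: [-0.6, 0.2, -0.0]
width: 0.999
grip_force: 0.0
```

```bash
python3 - <<'E'
from h import *
C=cam('wrist'); im=bot.read_camera('wrist'); cv2.imwrite('pics/w2.png',im[...,::-1]); np.savez('w2.npz',K=C[0],d=C[1],R=C[2],t=C[3])
E
```

```text
(no output)
```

View pics/w2.png

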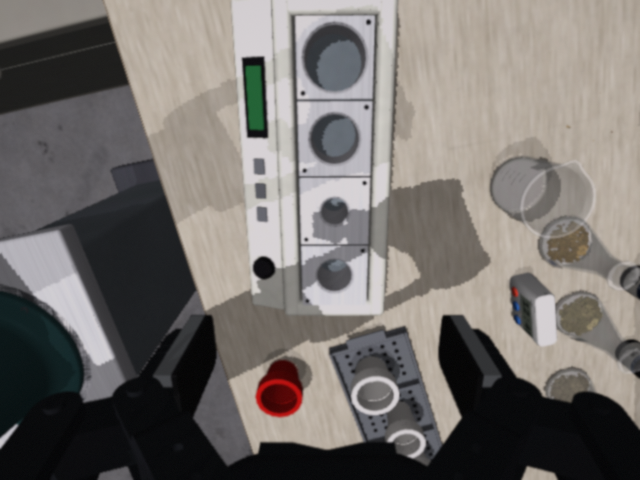

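The view shows the bores at wide (335,57), medium (335,137), slim (334,211) and small (334,274), with block seams at rows 100, 177 and 245.

```bash
python3 - <<'E'
from h import *
d=np.load('w2.npz');C=[d[k] for k in 'KdRt']
g=cv2.GaussianBlur(cv2.imread('pics/w2.png',0),(0,0),1).astype(np.float32)
cs=[(335,57,29),(335,137,24),(334,211,14.5),(334,274,19)]
cen=[]
for u,v,r in cs:
    for it in range(2):
        pts=[]
        for a in np.linspace(0,2*np.pi,90,endpoint=False):
            rr=np.arange(r-6,r+8,.25); p=cv2.remap(g,(u+rr*np.cos(a)).astype(np.float32)[None],(v+rr*np.sin(a)).astype(np.float32)[None],cv2.INTER_LINEAR)[0]
            gr=np.gradient(p); k=gr.argmax()
            if gr[k]>1.5: pts.append((u+rr[k]*np.cos(a),v+rr[k]*np.sin(a)))
        pts=np.array(pts,np.float32); e=cv2.fitEllipseDirect(pts)
        q=pts
        for _ in range(3):
            th=np.radians(e[2]); dxy=q-e[0]; l=np.c_[dxy@[np.cos(th),np.sin(th)],dxy@[-np.sin(th),np.cos(th)]]/(np.array(e[1])/2)
            res=abs(np.hypot(*l.T)-1)*r; 
            if (res<1.0).sum()>15: q=q[res<1.0]; e=cv2.fitEllipseDirect(q)
        u,v=e[0]
    print(np.round(e[0],2),np.round(e[1],1),len(q)); cen.append(e[0])
cen=np.array(cen)
for zf in [None,.07,.075,.08]:
    def f(p):
        x,y,a=p[:3]; z=p[3] if zf is None else zf
        P=[[x-s*np.sin(a)*1,y+s*np.cos(a),z] for s in [.102,.034,-.034,-.102]]
        return (proj(C,P)-cen).ravel()
    s=least_squares(f,[.48,.17,-.17,.075],x_scale=[.01,.01,.1,.01]); print(zf,s.x.round(4),s.fun.round(1),round(s.cost,2))
    if zf is None:
        x,y,a,z=s.x
        B=[[x-q*np.sin(a),y+q*np.cos(a),z] for q in [.102,.034,-.034,-.102]]
        print(np.round(B,4)); print('az',np.degrees(a)); 
        print('top',proj(cam('top'),B).round(1).tolist(),'scene',proj(cam('scene'),B).round(1).tolist())
E
```

```text
[333.96  56.8 ] [62.9 69.6] 87
[334.11 137.94] [49.6 50.9] 90
[333.81 210.48] [26.5 27.6] 43
[332.88 271.16] [34.5 40.2] 42
None [ 0.4855  0.174  -0.1902  0.0692] [ 0.3  0.7 -0.3 -0.5 -0.3 -1.6  0.3  1.4] 2.83
[[0.5048 0.2742 0.0692]
 [0.4919 0.2074 0.0692]
 [0.4791 0.1406 0.0692]
 [0.4662 0.0738 0.0692]]
az -10.894975353334308
top [[164.4, 265.5], [200.4, 272.3], [236.8, 279.0], [273.4, 285.8]] scene [[195.0, 318.3], [228.5, 302.9], [260.7, 288.1], [291.6, 273.9]]
0.07 [ 0.4855  0.1741 -0.1901  0.075 ] [ 0.3  0.5 -0.3 -0.5 -0.3 -1.5  0.3  1.6] 2.89
0.075 [ 0.4855  0.1747 -0.1901  0.075 ] [ 0.3 -0.9 -0.3 -0.7 -0.3 -0.8  0.3  3.1] 5.94
0.08 [ 0.4856  0.1754 -0.19    0.075 ] [ 0.2 -2.4 -0.3 -0.9 -0.3 -0.1  0.3  4.6] 13.93
```

```bash
python3 - <<'E'
from h import *
d=np.load('w2.npz');C=[d[k] for k in 'KdRt'];S=cam('scene');T=cam('top')
cw=np.array([[333.96,56.8],[334.11,137.94],[333.81,210.6]])
def ell(name,cs):
    g=cv2.GaussianBlur(cv2.resize(cv2.imread(f'pics/{name}0.png',0),None,fx=4,fy=4,interpolation=cv2.INTER_CUBIC),(0,0),2); out=[]
    for u,v,r in cs:
        w=g[int(4*(v-r)):int(4*(v+r)),int(4*(u-r)):int(4*(u+r))]
        t,b=cv2.threshold(w,0,255,cv2.THRESH_OTSU+cv2.THRESH_BINARY_INV)
        n,L,st,ce=cv2.connectedComponentsWithStats(b); k=L[w.shape[0]//2,w.shape[1]//2] or 1
        c=max(cv2.findContours((L==k).astype(np.uint8),0,2)[0],key=len); e=cv2.fitEllipseDirect(cv2.convexHull(c))
        x0=int(4*(u-r));y0=int(4*(v-r)); out.append(((e[0][0]+x0-1.5)/4,(e[0][1]+y0-1.5)/4)); print(name,np.round(out[-1],1),np.round(np.array(e[1])/4,1))
    return np.array(out)
ct=ell('top',[(165,265,16),(201,271,14),(238,279,11),(275,285,13)])
cs=ell('scene',[(194,317,17),(228,300,15),(260,286,10),(291,272,12)])
def f(p):
    x,y,a,z=p; P=np.array([[x-s*np.sin(a),y+s*np.cos(a),z] for s in [.102,.034,-.034,-.102]])
    return np.r_[(proj(C,P[:3])-cw).ravel(),2*(proj(S,P)-cs).ravel(),2*(proj(T,P)-ct).ravel()]
s=least_squares(f,[.48,.17,-.17,.075],x_scale=[.01,.01,.1,.01],loss='soft_l1'); print(s.x.round(4),s.fun.round(1))
x,y,a,z=s.x; print(np.round([[x-q*np.sin(a),y+q*np.cos(a)] for q in [.102,.034,-.034,-.102]],4))
E
```

```text
Traceback (most recent call last):
cv2.error: OpenCV(4.12.0) /io/opencv/modules/imgproc/src/shapedescr.cpp:723: error: (-201:Incorrect size of input array) There should be at least 5 points to fit the ellipse in function 'fitEllipseDirect'
```

Call:
servo_tool --pt "0.107 -0.922 -0.333 0 0 0.034 0" --pt "0.107 -0.922 -0.333 0 0 0.034 0" --pt "0.107 -0.922 -0.333 0 0 0.034 0" --newtons 40

```text
time: 4.7
tool_pos: [0.4923, 0.0194, 0.2508]
tcp_rot: [2.31, 2.127, 0.001]
wrist_force: [1.0, 0.0, -0.1]
width: 0.998
grip_force: 0.0
```

Call:
servo_tool --pt "0.107 -0.922 -0.333 0 0 0.034 0" --pt "0.107 -0.922 -0.333 0 0 0.034 0" --pt "0.107 -0.922 -0.333 0 0 0.034 0"

```text
time: 5.0
tool_pos: [0.5079, -0.1197, 0.2008]
tcp_rot: [2.196, 2.246, 0.0]
wrist_force: [0.6, 0.7, -0.2]
width: 1.001
grip_force: 0.0
```

Call:
servo_tool --pt "0.107 -0.922 -0.4 0 0 0.035 0" --pt "0.107 -0.922 -0.4 0 0 0.035 0" --pt "0.107 -0.922 -0.4 0 0 0.035 0" --pt "0.107 -0.922 -0.4 0 0 0.035 0" --pt "0.107 -0.922 -0.4 0 0 0.035 0" --pt "0.107 -0.922 -0.4 0 0 0.035 0"

```text
time: 5.6
tool_pos: [0.5241, -0.2548, 0.1416]
tcp_rot: [2.068, 2.365, 0.0]
wrist_force: [-0.0, 0.5, 0.1]
width: 0.999
grip_force: 0.0
```

```bash
python3 - <<'E'
from h import *
C=cam('wrist'); im=bot.read_camera('wrist'); s=bot.read_state(); print(s['tool_pos'],s['tcp_rot']); cv2.imwrite('pics/w3.png',im[...,::-1]); np.savez('w3.npz',K=C[0],d=C[1],R=C[2],t=C[3])
for n,p in [('slim_cup',SLIM(.007)[2:])]:
    for d in bot.trace(n,'wrist')[:2]:
        b=np.array(d['box'])*[640,480,640,480]; x,e=fitbox(C,b,p,[.525,-.257]); print(n,round(d['score'],2),b.round(1),x.round(4),e.round(1))
print(proj(C,[[.525,-.257,.072]]))
E
```

```text
[ 0.52452468 -0.25430263  0.14195716] [2.06648777e+00 2.36513934e+00 7.21325295e-04]
slim_cup 0.87 [304.  223.6 354.5 286.4] [ 0.5251 -0.2582] [-2.4  1.1  2.4 -1. ]
[[329.41151914 258.48277818]]
```

View pics/w3.png

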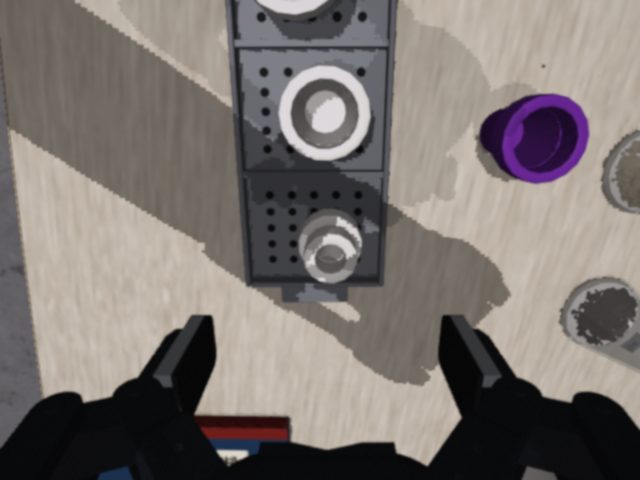

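The nest shows with the slim mouth near (331,257), which agrees with the estimate of (0.5255,-0.257). I'll descend and grip.

Call:
servo_tool --pt "0.007 -0.017 -0.25 0 0 0 0" --pt "0.007 -0.017 -0.5 0 0 0 0" --pt "0.007 -0.017 -0.57 0 0 0 0" --pt "0.007 -0.017 -0.57 0 0 0 0" --pt "0.007 -0.017 -0.57 0 0 0 1" --pt "0.007 -0.017 -0.57 0 0 0 1" --pt "0.007 -0.017 -0.57 0 0 0 1" --pt "0.007 -0.017 -0.57 0 0 0 1" --pt "0.007 -0.017 -0.57 0 0 0 1" --pt "0.007 -0.017 -0.57 0 0 0 1" --pt "0.007 -0.017 -0.57 0 0 0 1" --pt "0.007 -0.017 -0.57 0 0 0 1" --newtons 40

```text
time: 6.9
tool_pos: [0.5266, -0.2579, 0.0574]
tcp_rot: [2.066, 2.364, 0.001]
wrist_force: [-0.7, 0.7, 5.8]
width: 0.345
grip_force: 39.9
```

Call:
servo_tool --pt "0 0 0.05 0 0 0 1" --pt "0 0 0.1 0 0 0 1" --pt "0 0 0.2 0 0 0 1" --pt "0 0 0.3 0 0 0 1" --pt "0 0 0.5 0 0 0 1" --pt "0 0 0.8 0 0 0 1" --pt "0 0 0.8 0 0 0 1" --pt "0 0 0.8 0 0 0 1"

```text
time: 7.7
tool_pos: [0.527, -0.258, 0.1789]
tcp_rot: [2.064, 2.362, 0.002]
wrist_force: [0.2, 0.5, -1.3]
width: 0.346
grip_force: 39.7
```

```bash
python3 - <<'E'
from h import *
im=bot.read_camera('wrist'); sc=bot.read_camera('scene'); s=bot.read_state(); print(s['tool_pos'],s['width'],s['wrist_force'])
cv2.imwrite('pics/w4.png',np.hstack([im[100:480,150:500],cv2.resize(sc[120:280,300:460],(380,380))])[...,::-1])
E
```

```text
[ 0.52492593 -0.25691433  0.17533733] 0.3477389336269368 [ 0.29380741  0.11858582 -0.43471843]
```

View pics/w4.png

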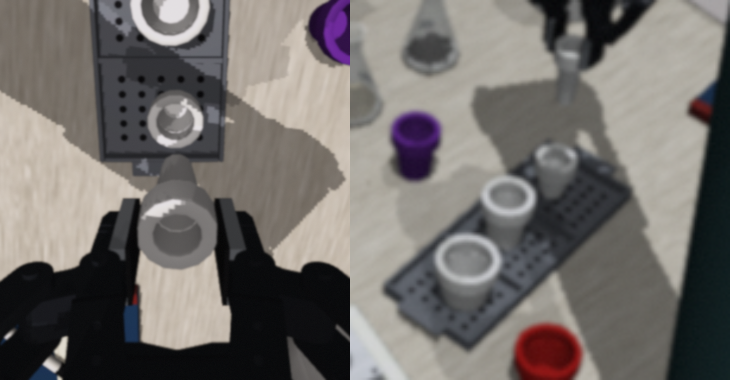

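The slim cup is held clear and the small cup stayed in the rack. Carrying slim to its block.

Call:
servo_tool --pt "-0.103 0.884 0 0 0 -0.0345 1" --pt "-0.103 0.884 0 0 0 -0.0345 1" --pt "-0.103 0.884 0 0 0 -0.0345 1" --pt "-0.103 0.884 0 0 0 -0.0345 1"

```text
time: 8.2
tool_pos: [0.5076, -0.1206, 0.1734]
tcp_rot: [-2.185, -2.25, 0.002]
wrist_force: [-0.2, 0.3, -0.3]
width: 0.345
grip_force: 39.6
```

Call:
servo_tool --pt "-0.103 0.884 0 0 0 -0.0345 1" --pt "-0.103 0.884 0 0 0 -0.0345 1" --pt "-0.103 0.884 0 0 0 -0.0345 1" --pt "-0.103 0.884 0 0 0 -0.0345 1"

```text
time: 8.6
tool_pos: [0.493, 0.0108, 0.1741]
tcp_rot: [-2.305, -2.13, 0.002]
wrist_force: [0.2, -0.4, -0.6]
width: 0.347
grip_force: 39.6
```

Call:
servo_tool --pt "-0.103 0.884 0 0 0 -0.0345 1" --pt "-0.103 0.884 0 0 0 -0.0345 1" --pt "-0.103 0.884 0 0 0 -0.0345 1" --pt "-0.103 0.884 0 0 0 -0.0345 1" --pt "-0.103 0.884 0 0 0 -0.0345 1" --pt "-0.103 0.884 0 0 0 -0.0345 1"

```text
time: 9.2
tool_pos: [0.4791, 0.1392, 0.1749]
tcp_rot: [2.424, 1.999, -0.003]
wrist_force: [0.3, -0.6, -0.3]
width: 0.346
grip_force: 39.6
```

```bash
python3 - <<'E'
from h import *
C=cam('wrist'); im=bot.read_camera('wrist'); s=bot.read_state(); print(s['tool_pos'],s['tcp_rot'],s['width'])
cv2.imwrite('pics/w5.png',im[...,::-1]); p=s['tool_pos']; np.savez('w5.npz',K=C[0],d=C[1],R=C[2],t=C[3])
print(proj(C,[[p[0],p[1],p[2]-.0495],[.505,.2745,.072],[.492,.2077,.072],[.479,.1409,.072],[.466,.0741,.072]]).round(1).tolist())
E
```

```text
[0.47921135 0.13905929 0.1750493 ] [ 2.42439288e+00  1.99797370e+00 -2.09586000e-03] 0.34527974168465775
[[328.8, 268.4], [328.0, -3.5], [327.8, 124.9], [327.6, 232.8], [327.5, 323.6]]
```

View pics/w5.png

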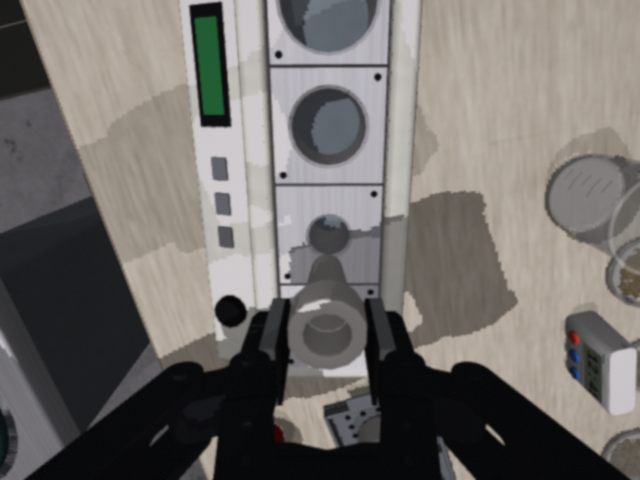

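The bores show where predicted, slim at (328,234) and medium at (328,125), and the held cone points into the slim bore. Descending.

Call:
servo_tool --pt "0 0.01 -0.2 0 0 0 1" --pt "0 0.01 -0.4 0 0 0 1" --pt "0 0.01 -0.5 0 0 0 1" --pt "0 0.01 -0.58 0 0 0 1" --pt "0 0.01 -0.63 0 0 0 1" --pt "0 0.01 -0.63 0 0 0 1" --pt "0 0.01 -0.63 0 0 0 1"

```text
time: 9.95
tool_pos: [0.4798, 0.1416, 0.0817]
tcp_rot: [2.423, 1.999, 0.0]
wrist_force: [0.4, -2.1, -0.9]
width: 0.348
grip_force: 39.6
```

Call:
servo_tool --pt "0 0 -0.015 0 0 0 1" --pt "0 0 -0.025 0 0 0 1" --pt "0 0 -0.025 0 0 0 1"

```text
time: 10.25
tool_pos: [0.4805, 0.1418, 0.0794]
tcp_rot: [2.421, 1.999, 0.003]
wrist_force: [-1.1, -4.7, 6.9]
width: 0.345
grip_force: 40.5
```

Call:
servo_tool --pt "-0.004 -0.01 0 0 0 0 1" --pt "-0.004 -0.01 -0.01 0 0 0 1" --pt "-0.004 -0.01 -0.01 0 0 0 1"

```text
time: 10.55
tool_pos: [0.4805, 0.1415, 0.0793]
tcp_rot: [2.422, 1.999, 0.006]
wrist_force: [-3.5, -2.1, 16.0]
width: 0.347
grip_force: 41.5
```

Call:
servo_tool --pt "0 0 -0.01 0 0 0 1" --pt "0 0 -0.01 0 0 0 1"

```text
time: 10.75
tool_pos: [0.4806, 0.1414, 0.0792]
tcp_rot: [2.422, 1.999, 0.005]
wrist_force: [-8.7, -2.8, 26.8]
width: 0.344
grip_force: 42.6
```

Call:
servo_tool --pt "0 0 0.02 0 0 0 1" --pt "0 0 0.02 0 0 0 1" --pt "0 0 0.02 0 0 0 0" --pt "0 0 0.02 0 0 0 0" --pt "0 0 0.02 0 0 0 0" --pt "0 0 0.02 0 0 0 0" --pt "0 0 0.02 0 0 0 0" --pt "0 0 0.3 0 0 0 0" --pt "0 0 0.6 0 0 0 0" --pt "0 0 0.7 0 0 0 0"

```text
time: 11.75
tool_pos: [0.4814, 0.1413, 0.1842]
tcp_rot: [2.42, 1.998, 0.011]
wrist_force: [1.1, -1.1, 1.4]
width: 1.004
grip_force: 0.0
```

```bash
python3 - <<'E'
from h import *
im=bot.read_camera('wrist'); C=cam('wrist'); sc=bot.read_camera('scene'); s=bot.read_state(); print(s['tool_pos'],s['width'],s['wrist_force'])
print([(zt,proj(C,[[.479,.1409,zt+.018]]).round(1).tolist()) for zt in (.072,.076)])
cv2.imwrite('pics/w6.png',np.hstack([im[60:440,150:500],cv2.resize(sc[230:360,160:330],(440,380))])[...,::-1])
E
```

```text
[0.48096843 0.14118372 0.18268138] 0.9988937036291314 [1.54056796 0.63406634 0.96404474]
[(0.072, [[322.4, 241.5]]), (0.076, [[322.4, 243.6]])]
```

View pics/w6.png

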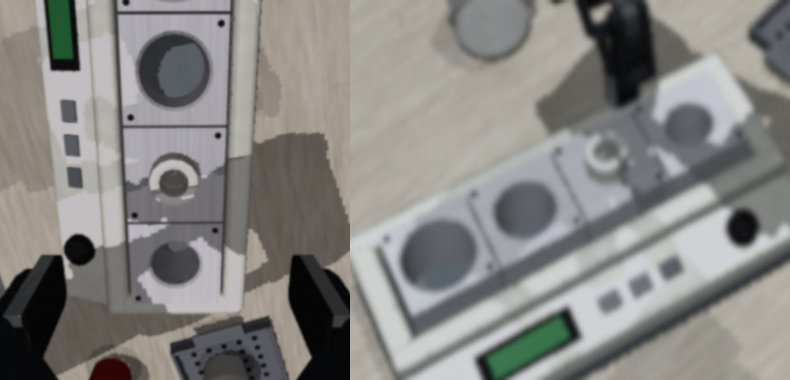

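Slim is seated upright, rim at (324,242) in the wrist view, and the contact height puts the block tops at about 0.0755. Going back for the small cup.

Call:
servo_tool --pt "0.098 -0.885 0 0 0 0.0345 0" --pt "0.098 -0.885 0 0 0 0.0345 0" --pt "0.098 -0.885 0 0 0 0.0345 0"

```text
time: 12.15
tool_pos: [0.4917, 0.0058, 0.1769]
tcp_rot: [-2.309, -2.127, 0.005]
wrist_force: [0.4, 0.2, -0.7]
width: 0.997
grip_force: 0.0
```

Call:
servo_tool --pt "0.098 -0.885 -0.15 0 0 0.0345 0" --pt "0.098 -0.885 -0.15 0 0 0.0345 0" --pt "0.098 -0.885 -0.15 0 0 0.0345 0"

```text
time: 12.45
tool_pos: [0.5061, -0.1271, 0.1538]
tcp_rot: [-2.191, -2.247, 0.004]
wrist_force: [-0.3, 1.8, -0.4]
width: 1.002
grip_force: 0.0
```

Call:
servo_tool --pt "0.098 -0.885 -0.2 0 0 0.0345 0" --pt "0.098 -0.885 -0.2 0 0 0.0345 0" --pt "0.098 -0.885 -0.2 0 0 0.0345 0" --pt "0.098 -0.885 -0.2 0 0 0.0345 0" --pt "0.098 -0.885 -0.2 0 0 0.0345 0" --pt "0.098 -0.885 -0.2 0 0 0.0345 0"

```text
time: 13.05
tool_pos: [0.5216, -0.2563, 0.1254]
tcp_rot: [-2.065, -2.364, 0.0]
wrist_force: [0.4, 0.3, -0.7]
width: 0.999
grip_force: 0.0
```

```bash
python3 - <<'E'
from h import *
C=cam('wrist'); im=bot.read_camera('wrist'); s=bot.read_state(); print(s['tool_pos'],s['tcp_rot'])
cv2.imwrite('pics/w7.png',im[...,::-1])
for n,p in [('small_cup',SMALL(.004)),('medium_cup',MED(.004)),('wide_cup',WIDE(.004))]:
    for d in bot.trace(n,'wrist')[:3]:
        b=np.array(d['box'])*[640,480,640,480]; x,e=fitbox(C,b,p,onz(C,[(b[0]+b[2])/2,(b[1]+b[3])/2],.04)[:2]); print(n,round(d['score'],2),im[d['mask']].mean(0).round(),b.round(1),x.round(4),e.round(1))
E
```

```text
[ 0.52206653 -0.2562222   0.1259993 ] [-2.06482372e+00 -2.36536214e+00  9.50782328e-05]
medium_cup 0.81 [62. 25. 87.] [490.5  88.4 615.5 190.3] [ 0.6325 -0.1754] [-0.7  0.7  0.5 -0.7]
medium_cup 0.76 [170. 166. 167.] [279.1  58.  381.4 163.2] [ 0.5116 -0.1785] [ 0.4 -0.3 -0.4  0.3]
wide_cup 0.95 [110. 107. 108.] [262.9   0.  329.2  11. ] [ 0.4894 -0.1372] [-28.5 -54.3  28.4  72.7]
```

```bash
python3 - <<'E'
from h import *
K,d,R,t=cam('wrist'); s=bot.read_state(); p=np.array(s['tool_pos'])
o=-R.T@t+np.array([.525,-.257,.1755])-p; C=(K,d,R,-R@o)
print(onz(C,(325,222),.05))
g=cv2.imread('pics/w7.png'); cc=(K,d,R,t)
print(proj(cc,[[.525,-.257,.05],[.525,-.257,.032]]))
cv2.imwrite('pics/w7c.png',g[150:380,220:440])
E
```

```text
[ 0.5224493  -0.25473863  0.05      ]
[[332.01610508 251.30936877]
 [331.66141937 241.07063031]]
```

View pics/w7c.png

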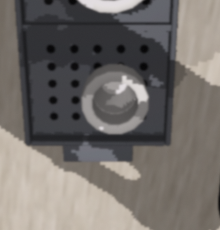

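The small cup's rim centre is at about (336,251), i.e. (0.526,-0.257). Gripping it.

Call:
servo_tool --pt "0.03 -0.005 -0.25 0 0 0 0" --pt "0.03 -0.005 -0.5 0 0 0 0" --pt "0.03 -0.005 -0.61 0 0 0 0" --pt "0.03 -0.005 -0.61 0 0 0 0" --pt "0.03 -0.005 -0.61 0 0 0 1" --pt "0.03 -0.005 -0.61 0 0 0 1" --pt "0.03 -0.005 -0.61 0 0 0 1" --pt "0.03 -0.005 -0.61 0 0 0 1" --pt "0.03 -0.005 -0.61 0 0 0 1" --pt "0.03 -0.005 -0.61 0 0 0 1" --pt "0.03 -0.005 -0.61 0 0 0 1"

```text
time: 14.35
tool_pos: [0.5286, -0.2593, 0.0377]
tcp_rot: [2.065, 2.363, 0.001]
wrist_force: [-1.7, -0.1, 6.9]
width: 0.46
grip_force: 39.8
```

Call:
servo_tool --pt "0 0 0.2 0 0 0 1" --pt "0 0 0.5 0 0 0 1" --pt "0 0 0.8 0 0 0 1" --pt "0 0 0.8 0 0 0 1" --pt "0 0 0.8 0 0 0 1"

```text
time: 14.85
tool_pos: [0.5284, -0.2592, 0.1578]
tcp_rot: [2.064, 2.362, 0.002]
wrist_force: [0.1, -0.4, -1.7]
width: 0.458
grip_force: 40.7
```

Call:
servo_tool --pt "-0.136 0.738 0 0 0 -0.0345 1" --pt "-0.136 0.738 0 0 0 -0.0345 1" --pt "-0.136 0.738 0 0 0 -0.0345 1"

```text
time: 15.15
tool_pos: [0.5034, -0.1436, 0.1525]
tcp_rot: [-2.186, -2.247, 0.002]
wrist_force: [0.2, -0.7, -0.3]
width: 0.456
grip_force: 40.7
```

Call:
servo_tool --pt "-0.136 0.738 0 0 0 -0.0345 1" --pt "-0.136 0.738 0 0 0 -0.0345 1" --pt "-0.136 0.738 0 0 0 -0.0345 1"

```text
time: 15.45
tool_pos: [0.4837, -0.0336, 0.1533]
tcp_rot: [-2.305, -2.129, 0.003]
wrist_force: [0.1, -0.3, -0.4]
width: 0.46
grip_force: 40.7
```

Call:
servo_tool --pt "-0.136 0.738 0 0 0 -0.0345 1" --pt "-0.136 0.738 0 0 0 -0.0345 1" --pt "-0.136 0.738 0 0 0 -0.0345 1" --pt "-0.136 0.738 0 0 0 -0.0345 1" --pt "-0.136 0.738 0 0 0 -0.0345 1" --pt "-0.136 0.738 0 0 0 -0.0345 1"

```text
time: 16.05
tool_pos: [0.4662, 0.0722, 0.155]
tcp_rot: [2.424, 1.998, -0.001]
wrist_force: [0.2, 0.8, -1.3]
width: 0.46
grip_force: 40.7
```

```bash
python3 - <<'E'
from h import *
C=cam('wrist'); im=bot.read_camera('wrist'); s=bot.read_state(); print(s['tool_pos'],s['tcp_rot'],s['width'])
cv2.imwrite('pics/w8.png',im[100:420,200:460,::-1]); p=s['tool_pos']
print((proj(C,[[p[0],p[1],p[2]+.013],[.4665,.0741,.0755],[.4795,.1409,.0935]])-[200,100]).round(1).tolist())
E
```

```text
[0.46625975 0.07220395 0.1551074 ] [ 2.42436654e+00  1.99762908e+00 -1.06002416e-03] 0.45844645723109434
[[129.4, 235.1], [128.3, 145.0], [128.6, 29.6]]
```

View pics/w8.png

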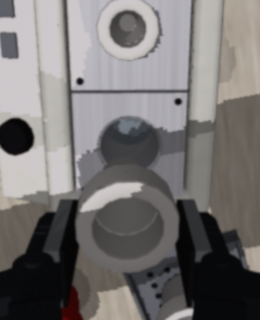

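```bash
python3 - <<'E'
from h import *
C=cam('wrist'); im=bot.read_camera('wrist'); s=bot.read_state(); p=np.array(s['tool_pos']);print(p)
for d in bot.trace('small_cup','wrist')[:2]:
    b=np.array(d['box'])*[640,480,640,480]; print(d['score'],b.round(1))
    for off in (.0335,.031): 
        x,e=fitbox(C,b,SMALL(p[2]-off),p[:2]); print(off,x.round(4),e.round(1))
E
```

```text
[0.46626608 0.07227989 0.1551919 ]
0.79 [276.7 254.9 378.9 372.7]
0.0335 [0.4662 0.0748] [-3.3 -0.2  3.3  0.6]
0.031 [0.4665 0.0763] [-4.4 -1.1  4.4  1.6]
0.25 [354.8 373.6 393.  440.5]
0.0335 [0.4755 0.0203] [-29.4 -26.5  29.5  29.5]
0.031 [0.4756 0.0226] [-30.4 -27.4  30.4  30.6]
```

Call:
servo_tool --pt "0 -0.008 -0.2 0 0 0 1" --pt "0 -0.008 -0.35 0 0 0 1" --pt "0 -0.008 -0.42 0 0 0 1" --pt "0 -0.008 -0.46 0 0 0 1" --pt "0 -0.008 -0.46 0 0 0 1" --pt "0 -0.008 -0.46 0 0 0 1"

```text
time: 16.8
tool_pos: [0.4666, 0.0724, 0.0872]
tcp_rot: [2.423, 1.999, 0.001]
wrist_force: [0.3, -0.3, 0.1]
width: 0.463
grip_force: 40.7
```

Call:
servo_tool --pt "0 0 -0.015 0 0 0 1" --pt "0 0 -0.025 0 0 0 1" --pt "0 0 -0.025 0 0 0 1"

```text
time: 17.1
tool_pos: [0.4666, 0.0725, 0.0831]
tcp_rot: [2.422, 1.999, 0.002]
wrist_force: [1.7, -0.8, -0.5]
width: 0.459
grip_force: 40.7
```

Call:
servo_tool --pt "0 0 -0.01 0 0 0 1" --pt "0 0 -0.02 0 0 0 1" --pt "0 0 -0.02 0 0 0 1"

```text
time: 17.4
tool_pos: [0.4668, 0.0725, 0.0818]
tcp_rot: [2.422, 2.0, 0.001]
wrist_force: [-4.8, -1.0, 13.1]
width: 0.461
grip_force: 41.9
```

Contact came at the expected height, 0.081 to 0.082. Releasing and retreating.

Call:
servo_tool --pt "0 0 0.01 0 0 0 1" --pt "0 0 0.01 0 0 0 0" --pt "0 0 0.01 0 0 0 0" --pt "0 0 0.01 0 0 0 0" --pt "0 0 0.01 0 0 0 0" --pt "0 0 0.01 0 0 0 0" --pt "0 0 0.3 0 0 0 0" --pt "0 0 0.6 0 0 0 0" --pt "0 0 0.65 0 0 0 0" --pt "0 0 0.65 0 0 0 0"

```text
time: 18.4
tool_pos: [0.4678, 0.0727, 0.1794]
tcp_rot: [2.421, 1.998, 0.007]
wrist_force: [-0.9, 0.4, -0.3]
width: 0.998
grip_force: 0.0
```

```bash
python3 - <<'E'
from h import *
im=bot.read_camera('wrist'); C=cam('wrist'); s=bot.read_state(); print(s['tool_pos'],s['tcp_rot'],s['width'])
print((proj(C,[[.4665,.0738,.0935],[.4795,.1409,.0935]])-[200,100]).round(1).tolist())
cv2.imwrite('pics/w9.png',im[100:420,200:460,::-1])
E
```

```text
[0.46618824 0.07249682 0.17737828] [2.42239007e+00 1.99942805e+00 1.53485081e-03] 0.9989238183581333
[[128.2, 143.5], [128.5, 27.3]]
```

View pics/w9.png

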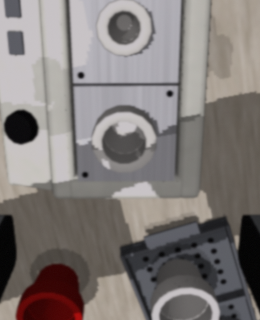

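Small is seated. Now the medium cup.

Call:
servo_tool --pt "0.147 -0.838 0 0 0 0.0515 0" --pt "0.147 -0.838 0 0 0 0.0515 0" --pt "0.147 -0.838 0 0 0 0.0515 0"

```text
time: 18.75
tool_pos: [0.4865, -0.0549, 0.1745]
tcp_rot: [-2.25, -2.188, 0.005]
wrist_force: [0.1, -0.2, -0.8]
width: 0.998
grip_force: 0.0
```

Call:
servo_tool --pt "0.147 -0.838 -0.387 0 0 0.0515 0" --pt "0.147 -0.838 -0.387 0 0 0.0515 0" --pt "0.147 -0.838 -0.387 0 0 0.0515 0" --pt "0.147 -0.838 -0.387 0 0 0.0515 0" --pt "0.147 -0.838 -0.387 0 0 0.0515 0" --pt "0.147 -0.838 -0.387 0 0 0.0515 0" --pt "0.147 -0.838 -0.387 0 0 0.0515 0"

```text
time: 19.45
tool_pos: [0.51, -0.1777, 0.1191]
tcp_rot: [-2.067, -2.365, -0.0]
wrist_force: [-1.1, -0.2, -0.3]
width: 1.0
grip_force: 0.0
```

```bash
python3 - <<'E'
from h import *
C=cam('wrist'); im=bot.read_camera('wrist'); s=bot.read_state(); print(s['tool_pos'],s['tcp_rot'])
for n,p in [('medium_cup',MED(.004)),('wide_cup',WIDE(.004))]:
    for d in bot.trace(n,'wrist')[:3]:
        b=np.array(d['box'])*[640,480,640,480]; x,e=fitbox(C,b,p,onz(C,[(b[0]+b[2])/2,(b[1]+b[3])/2],.04)[:2]); print(n,round(d['score'],2),im[d['mask']].mean(0).round(),b.round(1),x.round(4),e.round(1))
E
```

```text
[ 0.51022685 -0.1777344   0.1194932 ] [2.06672185e+00 2.36542809e+00 5.77089550e-04]
medium_cup 0.6 [62. 26. 86.] [481.2 224.2 591.2 322.7] [ 0.632  -0.1729] [-1.6 -0.1  1.3  0.3]
wide_cup 0.91 [102.  14.  13.] [  7.9   0.  153.4 112.5] [ 0.371 -0.092] [-0.7 -8.7  0.7 10.4]
wide_cup 0.89 [183. 179. 180.] [241.9  49.4 359.  170. ] [ 0.4855 -0.1019] [-0.9 -1.5  0.9  1.8]
```

Call:
servo_tool --pt "0 0 -0.2 0 0 0 0" --pt "0 0 -0.4 0 0 0 0" --pt "0 0 -0.49 0 0 0 0" --pt "0 0 -0.49 0 0 0 0" --pt "0 0 -0.49 0 0 0 1" --pt "0 0 -0.49 0 0 0 1" --pt "0 0 -0.49 0 0 0 1" --pt "0 0 -0.49 0 0 0 1" --pt "0 0 -0.49 0 0 0 1" --pt "0 0 -0.49 0 0 0 1"

```text
time: 20.6
tool_pos: [0.5117, -0.1796, 0.0476]
tcp_rot: [2.067, 2.361, 0.002]
wrist_force: [-0.3, 0.7, 6.4]
width: 0.56
grip_force: 41.4
```

Call:
servo_tool --pt "0 0 0.2 0 0 0 1" --pt "0 0 0.5 0 0 0 1" --pt "0 0 0.85 0 0 0 1" --pt "0 0 0.85 0 0 0 1" --pt "0 0 0.85 0 0 0 1"

```text
time: 21.1
tool_pos: [0.5115, -0.1796, 0.1756]
tcp_rot: [2.066, 2.36, 0.003]
wrist_force: [0.4, -0.4, -1.9]
width: 0.559
grip_force: 42.3
```

Call:
servo_tool --pt "-0.043 0.858 0 0 0 -0.0345 1" --pt "-0.043 0.858 0 0 0 -0.0345 1" --pt "-0.043 0.858 0 0 0 -0.0345 1"

```text
time: 21.4
tool_pos: [0.501, -0.0476, 0.1703]
tcp_rot: [-2.191, -2.245, 0.003]
wrist_force: [1.3, -0.2, -1.5]
width: 0.558
grip_force: 42.2
```

Call:
servo_tool --pt "-0.043 0.858 0 0 0 -0.0345 1" --pt "-0.043 0.858 0 0 0 -0.0345 1" --pt "-0.043 0.858 0 0 0 -0.0345 1"

```text
time: 21.7
tool_pos: [0.4946, 0.0812, 0.1704]
tcp_rot: [-2.309, -2.126, 0.005]
wrist_force: [0.2, -0.4, -1.6]
width: 0.558
grip_force: 42.2
```

Call:
servo_tool --pt "-0.043 0.858 0 0 0 -0.0345 1" --pt "-0.043 0.858 0 0 0 -0.0345 1" --pt "-0.043 0.858 0 0 0 -0.0345 1" --pt "-0.043 0.858 0 0 0 -0.0345 1" --pt "-0.043 0.858 0 0 0 -0.0345 1" --pt "-0.043 0.858 0 0 0 -0.0345 1"

```text
time: 22.3
tool_pos: [0.4898, 0.2059, 0.1715]
tcp_rot: [-2.425, -1.997, 0.005]
wrist_force: [-0.8, -0.3, -1.3]
width: 0.556
grip_force: 42.2
```

```bash
python3 - <<'E'
from h import *
C=cam('wrist'); im=bot.read_camera('wrist'); s=bot.read_state(); p=np.array(s['tool_pos']); print(p,s['tcp_rot'],s['width'])
cv2.imwrite('pics/w10.png',im[80:420,180:480,::-1])
print((proj(C,[[.4925,.2072,.0755],[.5055,.2742,.0755],[.4795,.1409,.0935]])-[180,80]).round(1).tolist())
for d in bot.trace('medium_cup','wrist')[:2]:
    b=np.array(d['box'])*[640,480,640,480]; x,e=fitbox(C,b,MED(p[2]-.0436),p[:2]); print(d['score'],b.round(1),x.round(4),e.round(1))
E
```

```text
[0.49010399 0.20578848 0.17193272] [-2.4253656  -1.9962392   0.00345068] 0.561876974437201
[[152.5, 156.0], [152.9, 45.0], [152.2, 263.2]]
0.78 [258.9 241.3 393.5 392.2] [0.4889 0.2075] [-0.7 -0.1  0.7  0.2]
```

View pics/w10.png

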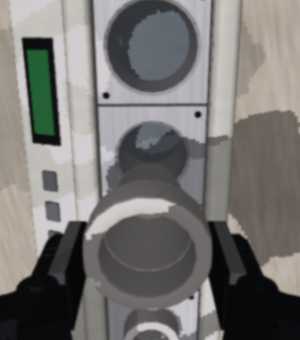

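The bores again match the predictions: medium (152,155) and wide (152,44) in the crop. The cup needs +2.5 mm in x.

Call:
servo_tool --pt "0.017 -0.002 -0.2 0 0 0 1" --pt "0.017 -0.002 -0.4 0 0 0 1" --pt "0.017 -0.002 -0.52 0 0 0 1" --pt "0.017 -0.002 -0.58 0 0 0 1" --pt "0.017 -0.002 -0.605 0 0 0 1" --pt "0.017 -0.002 -0.605 0 0 0 1"

```text
time: 23.0
tool_pos: [0.4936, 0.2065, 0.0825]
tcp_rot: [2.425, 1.997, 0.0]
wrist_force: [-0.0, -0.8, -2.0]
width: 0.561
grip_force: 42.2
```

Call:
servo_tool --pt "0 0 -0.015 0 0 0 1" --pt "0 0 -0.025 0 0 0 1" --pt "0 0 -0.03 0 0 0 1" --pt "0 0 -0.03 0 0 0 1"

```text
time: 23.4
tool_pos: [0.4935, 0.2071, 0.0782]
tcp_rot: [2.424, 1.998, 0.001]
wrist_force: [-0.1, 0.7, -1.8]
width: 0.563
grip_force: 42.2
```

Call:
servo_tool --pt "0 0 -0.01 0 0 0 1" --pt "0 0 -0.02 0 0 0 1" --pt "0 0 -0.02 0 0 0 1"

```text
time: 23.7
tool_pos: [0.4937, 0.2071, 0.0775]
tcp_rot: [2.424, 1.998, 0.0]
wrist_force: [-5.2, -2.8, 15.4]
width: 0.558
grip_force: 43.8
```

Call:
servo_tool --pt "0 0 0.01 0 0 0 1" --pt "0 0 0.01 0 0 0 0" --pt "0 0 0.01 0 0 0 0" --pt "0 0 0.01 0 0 0 0" --pt "0 0 0.01 0 0 0 0" --pt "0 0 0.01 0 0 0 0" --pt "0 0 0.3 0 0 0 0" --pt "0 0 0.6 0 0 0 0" --pt "0 0 0.65 0 0 0 0" --pt "0 0 0.65 0 0 0 0"

```text
time: 24.7
tool_pos: [0.4951, 0.2076, 0.175]
tcp_rot: [2.423, 1.997, 0.008]
wrist_force: [-0.9, -0.8, -0.1]
width: 0.999
grip_force: 0.0
```

```bash
python3 - <<'E'
from h import *
im=bot.read_camera('wrist'); C=cam('wrist'); s=bot.read_state(); print(s['tool_pos'],s['tcp_rot'],s['width'])
print((proj(C,[[.4925,.2072,.0935],[.5055,.2742,.0755]])-[180,80]).round(1).tolist())
cv2.imwrite('pics/w11.png',im[80:420,180:480,::-1])
E
```

```text
[0.49360814 0.2070244  0.17280824] [2.42403803e+00 1.99765962e+00 2.25760276e-03] 1.0005798978854386
[[146.3, 168.3], [146.2, 48.5]]
```

View pics/w11.png

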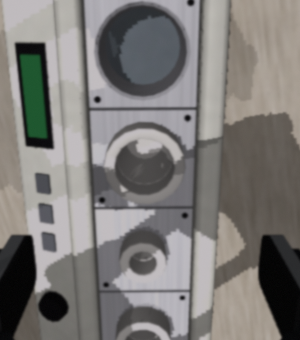

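Call:
servo_tool --pt "-0.019 -0.687 0 0 0 0.0345 0" --pt "-0.019 -0.687 0 0 0 0.0345 0" --pt "-0.019 -0.687 0 0 0 0.0345 0"

```text
time: 25.05
tool_pos: [0.4881, 0.0994, 0.1695]
tcp_rot: [-2.316, -2.121, 0.009]
wrist_force: [0.6, 0.9, -0.7]
width: 1.001
grip_force: 0.0
```

Call:
servo_tool --pt "-0.019 -0.687 0 0 0 0.0345 0" --pt "-0.019 -0.687 0 0 0 0.0345 0" --pt "-0.019 -0.687 0 0 0 0.0345 0"

```text
time: 25.35
tool_pos: [0.4859, -0.0032, 0.1702]
tcp_rot: [-2.199, -2.242, 0.006]
wrist_force: [-0.1, 0.4, -1.1]
width: 1.002
grip_force: 0.0
```

Call:
servo_tool --pt "-0.019 -0.687 -0.4 0 0 0.0345 0" --pt "-0.019 -0.687 -0.4 0 0 0.0345 0" --pt "-0.019 -0.687 -0.4 0 0 0.0345 0" --pt "-0.019 -0.687 -0.4 0 0 0.0345 0" --pt "-0.019 -0.687 -0.4 0 0 0.0345 0" --pt "-0.019 -0.687 -0.4 0 0 0.0345 0" --pt "-0.019 -0.687 -0.4 0 0 0.0345 0"

```text
time: 26.05
tool_pos: [0.4853, -0.1012, 0.1129]
tcp_rot: [2.067, 2.365, 0.001]
wrist_force: [0.5, 0.1, -0.2]
width: 0.998
grip_force: 0.0
```

Medium is seated, rim at about (144,164) in the crop. The gripper is now over the wide cup at (0.485,-0.102), so I'll descend and grip.

Call:
servo_tool --pt "0 0 -0.2 0 0 0 0" --pt "0 0 -0.4 0 0 0 0" --pt "0 0 -0.5 0 0 0 0" --pt "0 0 -0.5 0 0 0 0" --pt "0 0 -0.5 0 0 0 1" --pt "0 0 -0.5 0 0 0 1" --pt "0 0 -0.5 0 0 0 1" --pt "0 0 -0.5 0 0 0 1" --pt "0 0 -0.5 0 0 0 1" --pt "0 0 -0.5 0 0 0 1"

```text
time: 27.05
tool_pos: [0.4865, -0.1024, 0.0395]
tcp_rot: [2.067, 2.362, 0.003]
wrist_force: [-1.3, 2.3, 6.8]
width: 0.681
grip_force: 42.6
```

Call:
servo_tool --pt "0 0 0.2 0 0 0 1" --pt "0 0 0.5 0 0 0 1" --pt "0 0 0.85 0 0 0 1" --pt "0 0 0.85 0 0 0 1" --pt "0 0 0.85 0 0 0 1"

```text
time: 27.55
tool_pos: [0.4867, -0.1028, 0.1679]
tcp_rot: [2.065, 2.36, 0.004]
wrist_force: [-0.5, 0.3, -1.1]
width: 0.68
grip_force: 43.4
```

Call:
servo_tool --pt "0.046 0.838 0 0 0 -0.0345 1" --pt "0.046 0.838 0 0 0 -0.0345 1" --pt "0.046 0.838 0 0 0 -0.0345 1"

```text
time: 27.85
tool_pos: [0.4898, 0.0259, 0.1628]
tcp_rot: [-2.192, -2.246, 0.003]
wrist_force: [-0.1, -1.6, 0.1]
width: 0.68
grip_force: 43.4
```

Call:
servo_tool --pt "0.046 0.838 0 0 0 -0.0345 1" --pt "0.046 0.838 0 0 0 -0.0345 1" --pt "0.046 0.838 0 0 0 -0.0345 1"

```text
time: 28.15
tool_pos: [0.4968, 0.152, 0.1627]
tcp_rot: [-2.309, -2.127, 0.003]
wrist_force: [0.0, -0.6, -0.3]
width: 0.674
grip_force: 43.4
```

Call:
servo_tool --pt "0.046 0.838 0 0 0 -0.0345 1" --pt "0.046 0.838 0 0 0 -0.0345 1" --pt "0.046 0.838 0 0 0 -0.0345 1" --pt "0.046 0.838 0 0 0 -0.0345 1" --pt "0.046 0.838 0 0 0 -0.0345 1" --pt "0.046 0.838 0 0 0 -0.0345 1"

```text
time: 28.75
tool_pos: [0.5044, 0.2735, 0.1633]
tcp_rot: [-2.425, -1.997, 0.005]
wrist_force: [0.3, 1.1, -0.5]
width: 0.676
grip_force: 43.4
```

```bash
python3 - <<'E'
from h import *
C=cam('wrist'); im=bot.read_camera('wrist'); s=bot.read_state(); p=np.array(s['tool_pos']); print(p,s['tcp_rot'],s['width'])
cv2.imwrite('pics/w12.png',im[80:420,180:480,::-1])
print((proj(C,[[.5055,.2742,.0755]])-[180,80]).round(1).tolist())
for d in bot.trace('wide_cup','wrist')[:2]:
    b=np.array(d['box'])*[640,480,640,480]; x,e=fitbox(C,b,WIDE(p[2]-.0355),p[:2]); print(d['score'],b.round(1),x.round(4),e.round(1))
E
```

```text
[0.50478072 0.27339064 0.16375793] [-2.42543917 -1.99639968  0.00330132] 0.6740933491395885
[[150.1, 161.7]]
0.76 [249.6 242.1 405.7 400.2] [0.504  0.2743] [-2.2 -2.7  2.2  3.1]
```

View pics/w12.png

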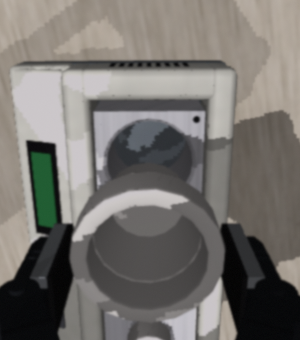

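The wide bore is at (150,161), as predicted, and the cup is within 1.5 mm of it. Lowering.

Call:
servo_tool --pt "0.006 0 -0.2 0 0 0 1" --pt "0.006 0 -0.4 0 0 0 1" --pt "0.006 0 -0.48 0 0 0 1" --pt "0.006 0 -0.53 0 0 0 1" --pt "0.006 0 -0.545 0 0 0 1" --pt "0.006 0 -0.545 0 0 0 1"

```text
time: 29.45
tool_pos: [0.507, 0.2749, 0.0839]
tcp_rot: [2.425, 1.997, 0.002]
wrist_force: [-1.1, 0.1, -0.9]
width: 0.678
grip_force: 43.4
```

Call:
servo_tool --pt "0 0 -0.015 0 0 0 1" --pt "0 0 -0.03 0 0 0 1" --pt "0 0 -0.04 0 0 0 1" --pt "0 0 -0.04 0 0 0 1"

```text
time: 29.85
tool_pos: [0.5067, 0.2751, 0.0776]
tcp_rot: [2.424, 1.998, 0.002]
wrist_force: [-0.0, 1.1, 0.9]
width: 0.676
grip_force: 43.5
```

Call:
servo_tool --pt "0 0 -0.01 0 0 0 1" --pt "0 0 -0.015 0 0 0 1" --pt "0 0 -0.015 0 0 0 1"

```text
time: 30.15
tool_pos: [0.5068, 0.2751, 0.0775]
tcp_rot: [2.424, 1.998, 0.001]
wrist_force: [-5.5, -2.2, 14.1]
width: 0.677
grip_force: 44.6
```

Call:
servo_tool --pt "0 0 0.005 0 0 0 1" --pt "0 0 0.005 0 0 0 0" --pt "0 0 0.005 0 0 0 0" --pt "0 0 0.005 0 0 0 0" --pt "0 0 0.005 0 0 0 0" --pt "0 0 0.005 0 0 0 0" --pt "0 0 0.3 0 0 0 0" --pt "0 0 0.6 0 0 0 0" --pt "0 -0.2 0.9 0 0 0 0" --pt "0 -0.5 1 0 0 0 0" --pt "0 -0.5 1 0 0 0 0" --pt "0 -0.5 1 0 0 0 0"

```text
time: 31.35
tool_pos: [0.5067, 0.1992, 0.2255]
tcp_rot: [2.426, 1.995, 0.003]
wrist_force: [-0.5, 0.1, -0.2]
width: 0.997
grip_force: 0.0
```

```bash
python3 - <<'E'
from h import *
C=cam('wrist'); im=bot.read_camera('wrist'); s=bot.read_state(); print(s['tool_pos'],s['width'])
cv2.imwrite('pics/w13.png',im[...,::-1])
a=np.linspace(0,2*np.pi,40)
for n,x,y,r in [('wide',.5055,.2742,.0295),('med',.4925,.2072,.025),('slim',.4795,.1409,.016),('small',.4665,.0738,.0205)]:
    q=proj(C,np.c_[x+r*np.cos(a),y+r*np.sin(a),0*a+.0935]); print(n,q.min(0).round(),q.max(0).round())
E
```

```text
[0.50602866 0.19972298 0.22437898] 1.0019404355249597
wide [260.  70.] [349. 162.]
med [272. 181.] [341. 248.]
slim [287. 281.] [328. 318.]
small [285. 352.] [334. 392.]
```

View pics/w13.png

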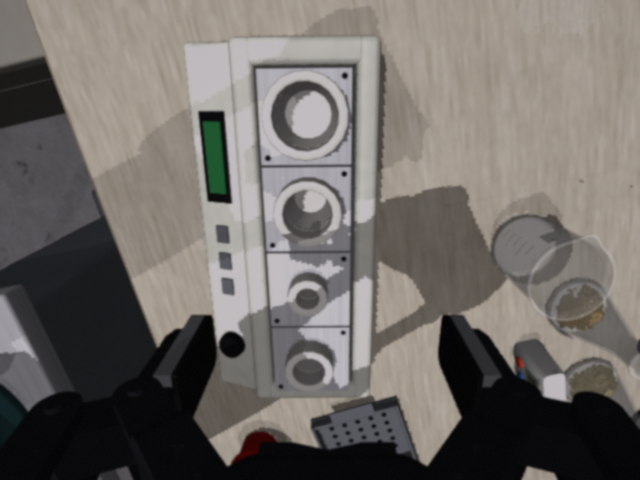

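All four rims are at their predicted places: wide (306,115), medium (307,212), slim (307,295) and small (310,367). Each collar also landed at the same contact height, about 0.076. Handing in.

```bash
python3 -c "
from workcell import bot
print(bot.finish_job())"
```

```text
the job is handed in; nothing more can be done
None
```

I moved all four cups into the blocks of their own size and handed the job in at about 31 s; the final picture and contact heights show each collar down on its block, but the hand-in did not report a verdict.

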